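# Shut the coffee mill's drawer and the tin's lid

### The job

The coffee mill and the flat hinged tin on the worktop to the right of the sink have been left open. With the fingertips only, push the mill's drawer fully home and push the tin's lid over and down until it is fully shut, in either order. Steady does it: do not pick up, tip or shove the mill or the tin, which stay where they stand, and leave the other things alone.

Things in the scene. Friction and masses are not known exactly. Their poses are not given: they have to be found in the camera images.
- mill: Coffee mill, loose on the worktop, 0.7 to 0.95 kg. Origin on its underside; x axis points to its back, y to its left, z up. Box x -69..43, y +-56, z 0..120 mm (walls 6 mm inside the foot and top plates); dome and crank above, to 200 mm; the crank is fixed. The drawer is low in the front (-x) face, which looks to the right (world -y) or up to 0.33 rad nearer the robot (yaw 1.24 to 1.57).
- mill_drawer (a joint): How far the drawer is out, m: 0 fully home, 0.062 fully out (starts 0.035 to 0.060). Slides out along the mill's -x; friction about 0.3 N, no spring or catch. Its front board is 77 mm wide, z 11 to 57 mm; its outside is at mill x = -62 mm minus this value, the knob's tip 16.5 mm further out. The mill itself starts to slide at 3 to 7 N.
- mill_knob (a point): Tip of the round drawer knob (14 mm across, sticks out 16 mm from the board, centre 34 mm above the worktop, on the mill's centre line). It moves with the drawer; axes as the mill's.
- tin: Flat hinged metal tin, 65 (x) x 98 (y) x 20 mm high when shut, loose on the worktop, 0.25 to 0.4 kg. Origin: centre of the underside; x axis points to its hinge side (its back), y along the hinge, z up. Lower part 12 mm high, open above. Hinge line along y at x = 31, z = 13 mm, on the side away from the robot (yaw up to 0.45 rad either way).
- tin_lid (a joint): Opening angle of the lid, rad: 0 shut, 1.57 upright, 1.92 as far back as it goes (starts 1.4 to 1.75). The lid is 7 mm thick, 98 mm wide, 63 mm from hinge to lip; upright it reaches 76 mm above the worktop. The hinge is stiff: the lid stays where it is left and needs 0.2 to 0.4 N at the lip all the way, so press it down until shut.
- tin_lip (a point): Middle of the lid's lip, its far edge from the hinge, 62 mm from the hinge line; moves with the lid. Lid shut, it is at x = -32, z = 16.5 mm of the tin. Its x axis points from lip to hinge, y along the hinge, z out of the lid's outer face (up when shut).
- cream_pot: Bystander: low round white pot, 90 mm across, 32 mm high, loose on the worktop; origin centre of the underside.
- spice_jar: Bystander: white spice jar with a dark cap, 44 mm across, 96 mm high, loose; origin centre of the underside.
- corkscrew: Bystander: corkscrew with a wooden bar handle, 63x98x19 mm, lying loose; origin centre of the underside.
- torch: Bystander: small metal torch, 106x34x34 mm, lying loose towards the back between the mill and the tin; origin centre of the underside.
- lighter: Bystander: gas lighter lying loose on its side, 80x24x13 mm, near the sink; origin centre of the underside.

How it is judged:
At the end, for the whole second after the job is handed in: The mill's drawer is within 4 mm of fully home and the tin's lid within 0.06 rad (about 4 mm at its lip) of shut; mill and tin stand upright and still, each within 30 mm of where it stood (value of joint mill_drawer below 0.004 m and value of joint tin_lid below 0.06 rad and distance of each of mill, tin from where it was at the start of the episode below 0.03 m and angle between each of mill, tin's own z axis and vertical below 0.05 rad and linear speed of each of mill, tin below 0.01 m/s); the robot touches nothing.
It fails at once if the mill or the tin is lifted off the worktop (10 mm) or tipped (0.15 rad) (height (world z) of any of mill, tin above 0.01 m or angle between any of mill, tin's own z axis and vertical above 0.15 rad).
It fails at once if the mill or the tin is shoved or carried more than 30 mm from its place (distance of any of mill, tin from where it was at the start of the episode above 0.03 m).
It fails at once if one of the other things is moved more than 25 mm (distance of any of cream_pot, spice_jar, corkscrew, torch, lighter from where it was at the start of the episode above 0.025 m).
It also fails if it takes over 54 s, if anything falls off the work surface, if the arm or the gripper's body presses on something with over 40 N, if the wrist force passes 120 N, or if a joint passes its speed limit or range.

### The arm

A 6-joint arm with a two-finger parallel gripper is mounted at the origin on a cart in front of the work surface, level with it; the furniture and walls round the work are solid. World frame = base frame: x ahead of the robot, y to its left, z up, the work surface at z = 0. Lengths are in m, angles in rad, forces in N, time in s.
With the tool pointing down it reaches from about 0.35 to 0.775 m from the base axis. Payload 5.5 kg.
Tool frame: the origin (TCP) lies between the finger pads; the fingertips stand 22 mm ahead of it and the grasp point (between the pads) lies 3 mm ahead of it; z points along the fingers, y is the line along which they close (so a half turn about z gives the same grasp; the last joint's range is limited). The gripper opens to 85 mm and grips with 20 to 120 N. Pads are 22 mm wide; open, the fingers measure 114 mm over their backs; the gripper's body (76 mm by 85 mm) begins 54 mm behind the grasp point. The pads swing forward as they close: fully open they stand 13 mm farther back than shut.
Start: joints at [1.041, 0.313, 0.046, 1.304, 0, 1.431], TCP at [0.219, 0.532, 0.253] pointing down, gripper open.
Joint ranges: [-2.76, 2.76], [-0.86, 1.69], [-1.03, 1.26], [-2.2, 2.34], [-1.47, 1.5], [-3.14, 3.14]. Speed limits (rad/s): [2.57, 2.57, 3.14, 3.14, 3.14, 3.14].

### API

Orientations are given as a unit quaternion [w, x, y, z].
In Python, from workcell import env gives the robot as it stands.
- The arm moves only by the shell command python3 nudge.py [OPENING] [FORCE], which reads ROWS from standard input. ROWS is a JSON object whose key "offsets" holds a list of rows, 1 to 8 of them, each of 6 numbers: dx, dy, dz in m, then a rotation vector rx, ry, rz in rad; each row is the pose to reach, as a shift and turn from the pose commanded when the command began, along the tool's axes at that moment; what a row does not reach only later rows make up. A row lasts 1/8 s, in which the tool goes at most 0.0625 m and 0.188 rad, less where a joint would pass 70% of its speed; a pose out of reach is approached as far as the arm can. OPENING is the finger opening in m, set as the command begins (- or left out keeps the last). The fingers move at their own pace and stop on an object; FORCE is the grip in N (left out, the last holds). Time passes only in rows, so rows that do not move let the fingers close. It prints the time, the measured TCP pose, the force, the opening and the grip force at its end. Input that does not fit is refused with a message, and nothing moves.
- env.get_state(): the state, without advancing time (a new reading comes with each control period).
- env.read_camera(name): name is "scene" or "top"; returns a dict with "image" (420x560x3 uint8, red, green, blue), "K" (3x3 intrinsics, pixels), "D" ([k1, k2, p1, p2, k3] as OpenCV has them; the pictures are not rectified), "R" (3x3) and "t" (3): a world point X has camera coordinates R X + t. Camera axes: x right, y down, z forward; pixel columns grow to the right and rows downward; lengths in m; the calibration is good to about 2 mm. A picture is of the moment at which its call begins. There is no depth.
- env.hand_in(): hands the job in; it is judged then, once.
The state is a dict: "clock": time; "joint_pos": joint angles; "qvel": joint speeds; "tau": joint torques, N m; "tcp_pos": TCP position; "orientation": TCP orientation; "wrist_force": force on the tool from outside, world axes, zero at the start; "ft_torque": the same for the moment, N m; "finger_gap": finger opening in m; "grip_force": force on a finger pad.
Only numpy, scipy, OpenCV 4.12 (cv2) and the standard library are available. Lean on these libraries where they do the work, as an engineer would, in place of code of your own. Each camera call takes 0.05 s, during which the arm holds its last target. There are 200 camera calls.

## Working session

There is one attempt and no reset: what is moved stays moved. The work goes in short steps, Python scripts to look and compute and a shell command to move; the robot and the scene stay as the last step left them, time stands still between calls to the robot, and variables do not carry over. Pictures are saved under pics/ and viewed, at most 12 in all, crops included, and the job is handed in when it is done.

```bash
ls; mkdir -p pics; cat > h.py <<'E'
import numpy as np, cv2
from workcell import env
from scipy.spatial.transform import Rotation as R
def shot(n,f):
    c=env.read_camera(n); cv2.imwrite('pics/'+f+'.png',cv2.cvtColor(c['image'],cv2.COLOR_RGB2BGR)); return c
def ray(c,px):
    u=cv2.undistortPoints(np.array([[px]],float),np.array(c['K']),np.array(c['D']))[0,0]
    Rm=np.array(c['R']); return -Rm.T@np.array(c['t']).ravel(), Rm.T@np.array([u[0],u[1],1])
def onz(c,px,z):
    o,d=ray(c,px); return o+d*(z-o[2])/d[2]
def tri(c1,p1,c2,p2):
    o1,d1=ray(c1,p1);o2,d2=ray(c2,p2)
    s=np.linalg.lstsq(np.c_[d1,-d2],o2-o1,rcond=None)[0]
    a=o1+s[0]*d1;b=o2+s[1]*d2; return (a+b)/2,np.linalg.norm(a-b)
def proj(c,X):
    return cv2.projectPoints(np.array(X,float).reshape(-1,3),cv2.Rodrigues(np.array(c['R']))[0],np.array(c['t'],float),np.array(c['K']),np.array(c['D']))[0][:,0]
E
python3 - <<'E'
from h import *
import pickle
cs={n:shot(n,n+'0') for n in('scene','top')}
pickle.dump(cs,open('c0.pkl','wb'))
for c in cs.values(): print(-np.array(c['R']).T@np.array(c['t']).ravel())
s=env.get_state();print(s['clock'],s['tcp_pos'],s['orientation'],R.from_quat(np.roll(s['orientation'],-1)).as_matrix().round(3))
E
```

```text
nudge.py
pics
workcell.py
[-0.03679125 -0.50652995  0.59217178]
[ 0.36539281 -0.10779767  1.01016728]
0.1 [0.21828921 0.5314998  0.25249695] [-2.68512265e-04  1.93664024e-01  9.81067559e-01 -7.85898586e-04] [[-0.925  0.38  -0.001]
 [ 0.38   0.925 -0.001]
 [ 0.    -0.002 -1.   ]]
```

View pics/scene0.png

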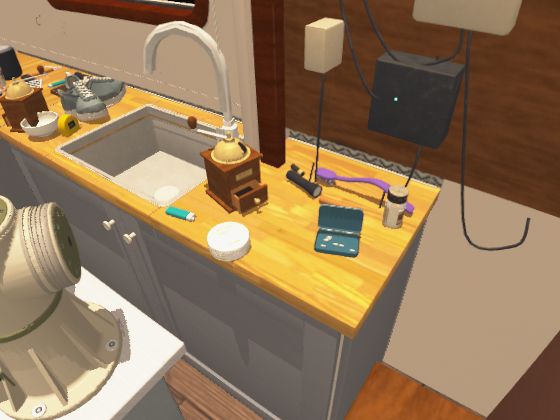

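View pics/top0.png

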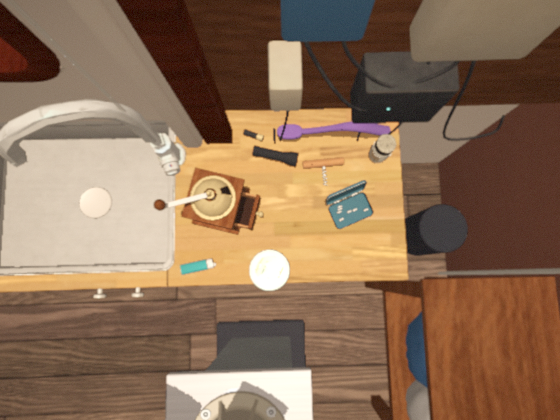

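Scene: the mill is at about (232,175), its drawer open toward (262,195), and the tin is at about (338,230) with its lid up. Top: mill at (213,200), knob near (261,214), tin at (350,205), and the cream pot at (269,270). I'll enlarge both for exact pixels.

```bash
python3 - <<'E'
import cv2
t=cv2.imread('pics/top0.png');s=cv2.imread('pics/scene0.png')
a=cv2.resize(t[160:245,170:280],None,fx=5,fy=5,interpolation=2);b=cv2.resize(t[170:240,315:395],None,fx=5,fy=5,interpolation=2)
print(a.shape,b.shape)
import numpy as np
def pad(i,w,h): 
    o=np.zeros((h,w,3),np.uint8);o[:i.shape[0],:i.shape[1]]=i[:h,:w];return o
# A: top mill crop 60x.. and tin
A=np.hstack([pad(cv2.resize(t[180:240,225:275],None,fx=7,fy=7,interpolation=2),360,430),pad(cv2.resize(t[175:236,320:380],None,fx=7,fy=7,interpolation=2),430,430)])
A=np.hstack([pad(cv2.resize(t[165:240,175:275],None,fx=4,fy=4,interpolation=2),400,400),pad(cv2.resize(t[175:236,320:380],None,fx=6.5,fy=6.5,interpolation=2),400,400)])
B=np.hstack([pad(cv2.resize(s[130:230,195:275],None,fx=5,fy=5,interpolation=2),400,500),pad(cv2.resize(s[195:265,305:370],None,fx=6,fy=6,interpolation=2),400,500)])
cv2.imwrite('pics/A.png',A);cv2.imwrite('pics/B.png',B)
E
```

```text
(425, 550, 3) (350, 400, 3)
```

View pics/A.png

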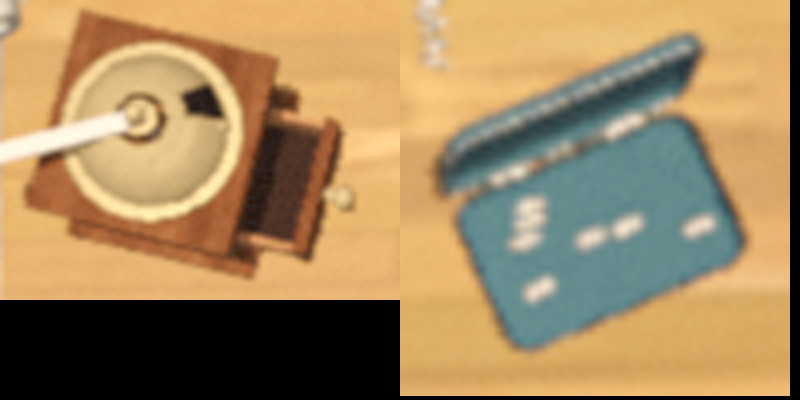

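View pics/B.png

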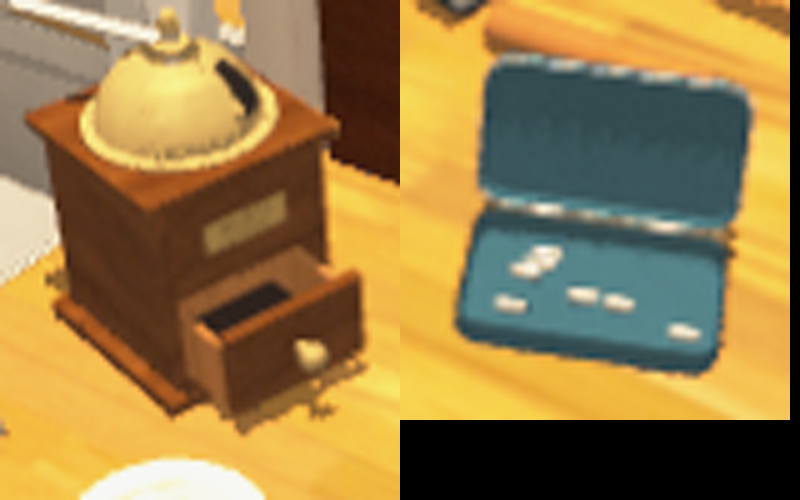

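Crop A shows the mill's top plate with corners at (82,12), (278,60), (222,255) and (28,205), and the knob tip at about (352,197). It also shows the tin's base and upright lid, lip from (450,155) to (697,40). Crop B shows the drawer well out, the knob tip at about (315,353), and the lid's lip from (490,60) to (748,85).

```bash
python3 - <<'E'
from h import *
import pickle
cs=pickle.load(open('c0.pkl','rb'));T,S=cs['top'],cs['scene']
ml=lambda x,y:(175+x/4-.4,165+y/4-.4)
tl=lambda x,y:(320+(x-400)/6.5-.4,175+y/6.5-.4)
sl=lambda x,y:(195+x/5-.4,130+y/5-.4)
sr=lambda x,y:(305+(x-400)/6-.4,195+y/6-.4)
np.set_printoptions(precision=4,suppress=True)
P=[onz(T,ml(*p),.12) for p in((82,12),(278,60),(222,255),(28,205))]
print('top plate',*P,[np.linalg.norm(P[i]-P[i-1]) for i in range(4)])
a=P[0]+P[3]-P[1]-P[2];print('yaw',np.arctan2(a[1],a[0]))
print('knob',onz(T,ml(350,197),.034),onz(S,sl(315,353),.034),tri(T,ml(350,197),S,sl(315,353)))
print('board top edge',tri(T,ml(335,122),S,sl(358,275)),tri(T,ml(308,260),S,sl(228,340)))
print('board onz',onz(T,ml(337,122),.057),onz(T,ml(308,260),.057))
B=[onz(T,tl(*p),.012) for p in((455,205),(690,115),(743,245),(520,350))]
print('tin',*B,np.mean(B,0),[np.linalg.norm(B[i]-B[i-1]) for i in range(4)])
h=B[0]-B[1];print('tin yaw',np.arctan2(-h[0],h[1]))
for p,q in(((450,155),(490,60)),((695,40),(748,85)),((572,95),(620,70))): print('lip',tri(T,tl(*p),S,sr(*q)))
print('pot',onz(T,(269,270),.032),'jar',onz(T,(384,146),.096),onz(T,(374,158),0),'torch',onz(T,(275,156),.03),'corks',onz(T,(323,163),.015))
E
```

```text
top plate [0.586  0.0738 0.12  ] [ 0.5582 -0.0278  0.12  ] [0.4569 0.002  0.12  ] [0.4852 0.1009 0.12  ] [np.float64(0.10438959134043793), np.float64(0.10533849857867841), np.float64(0.10557436348105115), np.float64(0.10285274452779368)]
yaw 1.2974481023213003
knob [ 0.4968 -0.0597  0.034 ] [ 0.4995 -0.0517  0.034 ] (array([ 0.4945, -0.0586,  0.0408]), np.float64(0.004043459688003145))
board top edge (array([ 0.5351, -0.0527,  0.0581]), np.float64(0.0017727019276444253)) (array([ 0.4583, -0.0371,  0.0626]), np.float64(0.0015065380327150078))
board onz [ 0.5359 -0.0544  0.057 ] [ 0.4594 -0.0372  0.057 ]
tin [ 0.514  -0.2121  0.012 ] [ 0.5446 -0.2979  0.012 ] [ 0.497  -0.3144  0.012 ] [ 0.4614 -0.2331  0.012 ] [ 0.5043 -0.2644  0.012 ] [np.float64(0.05664792220050762), np.float64(0.0910613365911454), np.float64(0.050370755791040556), np.float64(0.08870819867841861)]
tin yaw 0.342741046268919
lip (array([ 0.5217, -0.2046,  0.0749]), np.float64(0.00019009453471864726))
lip (array([ 0.5584, -0.2882,  0.0767]), np.float64(0.0007034772688032215))
lip (array([ 0.541 , -0.2464,  0.0762]), np.float64(0.0002742131254210408))
pot [ 0.3707 -0.0728  0.032 ] jar [ 0.6305 -0.33    0.096 ] [ 0.6294 -0.3277  0.    ] torch [ 0.6318 -0.0917  0.03  ] corks [ 0.6163 -0.2039  0.015 ]
```

```bash
echo '{"offsets":[[-0.0425,-0.0437,0,0,0,0],[-0.085,-0.0874,0,0,0,0],[-0.1275,-0.131,0,0,0,-0.03],[-0.17,-0.175,0,0,0,-0.06],[-0.2125,-0.2185,0,0,0,-0.09],[-0.255,-0.262,0,0,0,-0.12],[-0.2975,-0.306,0,0,0,-0.12],[-0.34,-0.35,0,0,0,-0.12]]}' | python3 nudge.py 0
python3 - <<'E'
from h import *
s=env.get_state();print(s['joint_pos'],s['tcp_pos'],R.from_quat(np.roll(s['orientation'],-1)).as_matrix().round(3))
M=R.from_quat(np.roll(s['orientation'],-1)).as_matrix()
print(M.T@(np.array([.479,-.119,.16])-s['tcp_pos']))
E
```

```text
clock: 1.1
tcp_pos: [0.4002, 0.0771, 0.2532]
orientation: [0.0, 0.134, 0.991, 0.0]
wrist_force: [1.3, 0.0, -0.4]
finger_gap: -0.0001
grip_force: 0.0
[-7.55333062e-03 -1.15596547e-02 -3.40690797e-01  1.24135134e+00
  2.79549312e-04  2.62197787e-01] [0.40022185 0.07705699 0.25322201] [[-0.964  0.266  0.   ]
 [ 0.266  0.964  0.   ]
 [-0.     0.    -1.   ]]
[-0.12815535 -0.16800607  0.09319255]
```

```bash
echo '{"offsets":[[-0.032,-0.042,0,0,0,0],[-0.064,-0.084,0.01,0,0,0],[-0.096,-0.126,0.04,0,0,0],[-0.128,-0.168,0.07,-0.18,0,0],[-0.128,-0.168,0.093,-0.36,0,0],[-0.128,-0.168,0.093,-0.54,0,0],[-0.128,-0.168,0.093,-0.72,0,0],[-0.128,-0.168,0.093,-0.9,0,0]]}' | python3 nudge.py
python3 - <<'E'
from h import *
s=env.get_state();M=R.from_quat(np.roll(s['orientation'],-1)).as_matrix()
print(s['joint_pos'].round(3) if hasattr(s['joint_pos'],'round') else s['joint_pos'],M.round(3))
print(M.T@(np.array([.479,-.119,.041])-s['tcp_pos']), M.T@np.array([.267,.964,0]))
E
```

```text
clock: 2.1
tcp_pos: [0.4789, -0.118, 0.1607]
orientation: [0.06, 0.121, 0.891, 0.433]
wrist_force: [-0.5, -0.3, 0.2]
finger_gap: -0.0001
grip_force: 0.0
[-0.815  0.528 -0.199  1.424  0.739 -0.775] [[-0.963  0.164  0.212]
 [ 0.268  0.596  0.757]
 [-0.002  0.786 -0.618]]
[-0.00013748 -0.09471347  0.0731996 ] [0.00128175 0.61801434 0.78653775]
```

```bash
echo '{"offsets":[[0,-0.035,0.027,0,0,0],[0,-0.07,0.054,0,0,0],[0,-0.095,0.073,0,0,0],[0,-0.095,0.073,0,0,0]]}' | python3 nudge.py
python3 - <<'E'
from h import *
a=shot('scene','s1')['image'];b=shot('top','t1')['image']
r=lambda i,y,x:cv2.resize(i[y:y+100,x:x+130,::-1],None,fx=3,fy=3,interpolation=2)
cv2.imwrite('pics/C.png',np.hstack([r(a,130,195),r(b,160,170)]))
E
```

```text
clock: 2.6
tcp_pos: [0.477, -0.1179, 0.0387]
orientation: [0.057, 0.122, 0.892, 0.432]
wrist_force: [0.1, 0.7, 0.7]
finger_gap: -0.0001
grip_force: 0.0
```

View pics/C.png

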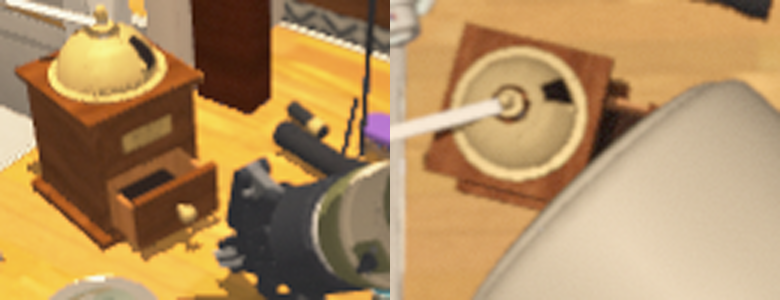

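The crop shows the drawer still out, with the knob at crop (187,211), which is full-image (257,200). The gripper stands behind it with its tip near crop (232,205). I'll check by projection.

```bash
python3 - <<'E'
from h import *
import pickle
S=pickle.load(open('c0.pkl','rb'))['scene']
s=env.get_state();M=R.from_quat(np.roll(s['orientation'],-1)).as_matrix();p=np.array(s['tcp_pos'])
for y in(-.057,-.014,0,.014,.057):
  for z in(.022,-.051): print(y,z,((proj(S,p+M@[0,y,z])[0]-[195,130])*3).round(), (p+M@[0,y,z]).round(3))
print((proj(S,[.495,-.06,.034])[0]-[195,130])*3, M.T@np.array([.267,.964,0]))
E
```

```text
-0.057 0.022 [258. 319.] [ 0.473 -0.136 -0.017]
-0.057 -0.051 [309. 316.] [ 0.458 -0.191  0.028]
-0.014 0.022 [235. 269.] [ 0.48  -0.111  0.016]
-0.014 -0.051 [284. 261.] [ 0.465 -0.166  0.062]
0 0.022 [228. 252.] [ 0.483 -0.102  0.027]
0 -0.051 [276. 243.] [ 0.468 -0.157  0.073]
0.014 0.022 [220. 235.] [ 0.485 -0.094  0.038]
0.014 -0.051 [268. 225.] [ 0.47  -0.149  0.084]
0.057 0.022 [196. 184.] [ 0.492 -0.068  0.072]
0.057 -0.051 [243. 169.] [ 0.477 -0.123  0.117]
[192.72401466 217.34322902] [-2.01597582e-04  6.21185902e-01  7.84036374e-01]
```

```bash
echo '{"offsets":[[0,0.008,0.0098,0,0,0],[0,0.0155,0.0196,0,0,0],[0,0.022,0.0274,0,0,0],[0,0.028,0.0353,0,0,0],[0,0.031,0.0392,0,0,0],[0,0.034,0.0431,0,0,0],[0,0.034,0.0431,0,0,0]]}' | python3 nudge.py
python3 - <<'E'
from h import *
a=shot('scene','s2')['image']
cv2.imwrite('pics/D.png',cv2.resize(a[130:230,195:325,::-1],None,fx=4,fy=4,interpolation=2))
s=env.get_state();print(s['wrist_force'],s['tcp_pos'])
E
```

```text
clock: 3.58
tcp_pos: [0.4927, -0.0657, 0.0403]
orientation: [0.058, 0.121, 0.892, 0.431]
wrist_force: [0.1, 0.9, 0.7]
finger_gap: -0.0
grip_force: 0.0
[ 0.48978237 -0.28550119  0.95290013] [ 0.49273178 -0.06592161  0.04026331]
```

View pics/D.png

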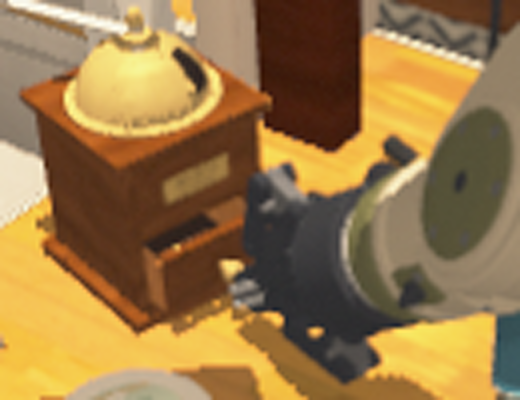

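The fingertip meets the knob at about (235,275), and the board has already moved in from (180,333) to (160,310). I'll carry on.

```bash
echo '{"offsets":[[0,0.002,0.0025,0,0,0],[0,0.004,0.005,0,0,0],[0,0.006,0.0075,0,0,0],[0,0.0075,0.0094,0,0,0],[0,0.009,0.0112,0,0,0],[0,0.009,0.0112,0,0,0]]}' | python3 nudge.py
echo '{"offsets":[[0,0.0015,0.0019,0,0,0],[0,0.0025,0.0031,0,0,0],[0,0.0025,0.0031,0,0,0]]}' | python3 nudge.py
```

```text
clock: 4.38
tcp_pos: [0.4965, -0.0518, 0.0405]
orientation: [0.058, 0.121, 0.892, 0.431]
wrist_force: [0.3, -0.3, 0.3]
finger_gap: 0.0002
grip_force: 0.0
clock: 4.75
tcp_pos: [0.4976, -0.0481, 0.0405]
orientation: [0.059, 0.121, 0.892, 0.431]
wrist_force: [-0.4, 0.2, 0.4]
finger_gap: -0.0
grip_force: 0.0
```

```bash
for i in 1 2; do echo '{"offsets":[[0,0.0006,0.0008,0,0,0],[0,0.0012,0.0016,0,0,0],[0,0.0012,0.0016,0,0,0]]}' | python3 nudge.py | egrep 'tcp|wrist'; done
python3 - <<'E'
from h import *
a=shot('scene','s3')['image']
cv2.imwrite('pics/E.png',cv2.resize(a[130:230,195:325,::-1],None,fx=5,fy=5,interpolation=2))
E
```

```text
tcp_pos: [0.4982, -0.0463, 0.0404]
wrist_force: [0.5, 0.2, 0.3]
tcp_pos: [0.4987, -0.0446, 0.0404]
wrist_force: [-1.0, -2.3, 1.0]
```

View pics/E.png

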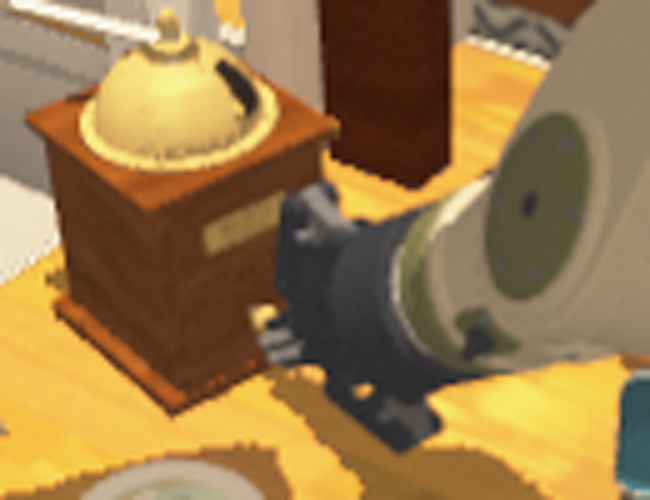

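The drawer looks flush and the force has just risen to about 2.5 N. One more small push will confirm it.

```bash
echo '{"offsets":[[0,0.0006,0.0008,0,0,0],[0,0.0010,0.0013,0,0,0],[0,0.0010,0.0013,0,0,0]]}' | python3 nudge.py | egrep 'tcp|wrist'
```

```text
tcp_pos: [0.4994, -0.0437, 0.0403]
wrist_force: [-2.0, -5.2, 2.3]
```

```bash
echo '{"offsets":[[0,-0.016,-0.02,0,0,0],[0,-0.05,-0.063,0,0,0],[0,-0.01,-0.094,0,0,0],[0,0.03,-0.125,0.18,0,0],[0,0.054,-0.144,0.36,0,0],[0,0.054,-0.144,0.54,0,0],[0,0.054,-0.144,0.72,0,0],[0,0.054,-0.144,0.9,0,0]]}' | python3 nudge.py
python3 - <<'E'
from h import *
import pickle
cs={n:shot(n,n+'5') for n in('scene','top')};pickle.dump(cs,open('c5.pkl','wb'))
F=cs['top']['image'][140:245,170:290,::-1];G=cs['scene']['image'][130:235,195:315,::-1]
G2=cs['scene']['image'][190:265,300:420,::-1]
cv2.imwrite('pics/F.png',np.hstack([cv2.resize(x,(390,340),interpolation=2) for x in(F,G)]))
s=env.get_state();M=R.from_quat(np.roll(s['orientation'],-1)).as_matrix();print(s['joint_pos'],M.round(3))
E
```

```text
clock: 6.92
tcp_pos: [0.4783, -0.1192, 0.1734]
orientation: [0.001, 0.135, 0.991, -0.003]
wrist_force: [-0.1, 0.2, -0.4]
finger_gap: -0.0
grip_force: 0.0
[-4.01084529e-01  1.94244197e-01 -3.12774273e-01  1.06176376e+00
 -4.50213219e-04 -1.36989240e-01] [[-0.965  0.261  0.002]
 [ 0.261  0.965 -0.001]
 [-0.002 -0.001 -1.   ]]
```

View pics/F.png

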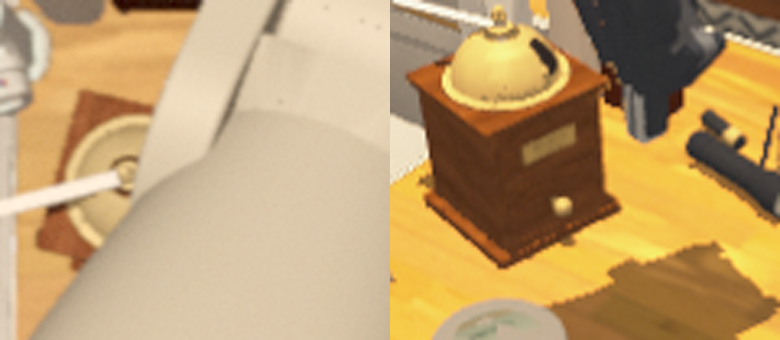

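The drawer is shut, with the knob close to the body at (562,205), and the mill hasn't moved. Next, the tin: go behind the lid.

```bash
echo '{"offsets":[[-0.04,-0.028,0,0,0,-0.166],[-0.08,-0.056,0,0,0,-0.332],[-0.1225,-0.0864,0,0,0,-0.498],[-0.1225,-0.0864,0,0,0,-0.663],[-0.1225,-0.0864,0.045,0,0,-0.663],[-0.1225,-0.0864,0.089,0,0,-0.663],[-0.1225,-0.0864,0.089,0,0,-0.663]]}' | python3 nudge.py
python3 - <<'E'
from h import *
c=shot('scene','s6')
cv2.imwrite('pics/G.png',cv2.resize(c['image'][170:270,290:420,::-1],None,fx=5,fy=5,interpolation=2))
s=env.get_state();M=R.from_quat(np.roll(s['orientation'],-1)).as_matrix();print(M.round(3),s['joint_pos'])
X=np.array([.921,.389,0]);p=np.array(s['tcp_pos']);print('tin x,y',(p-[.504,-.264,0])@X,(p-[.504,-.264,0])@[-.389,.921,0],M.T@X)
E
```

```text
clock: 7.9
tcp_pos: [0.5695, -0.234, 0.0787]
orientation: [-0.003, -0.195, 0.981, 0.004]
wrist_force: [-0.5, 0.1, 0.7]
finger_gap: -0.0
grip_force: 0.0
[[-0.924 -0.382 -0.004]
 [-0.382  0.924  0.004]
 [ 0.002  0.005 -1.   ]] [-0.52079405  0.49682033 -0.11289651  0.96646421  0.00174007 -0.91302532]
tin x,y 0.07328331256404752 0.0006159326931928361 [-0.99975172  0.00741507 -0.00187504]
```

View pics/G.png

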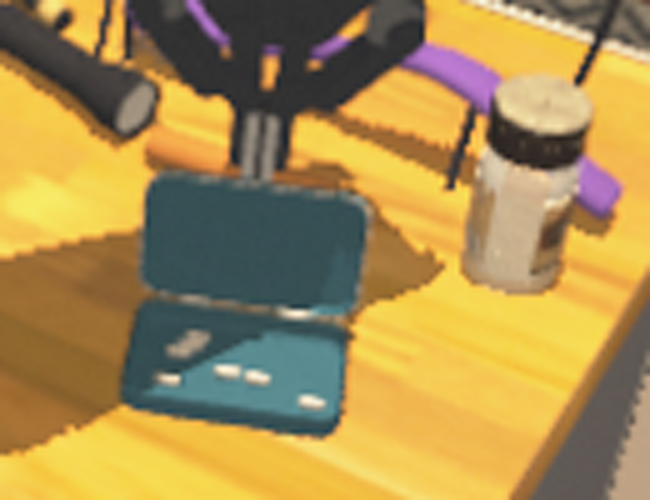

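The fingertips are behind the upright lid at about (258,150), with the lid's middle near (255,240) and nothing touching. Now the arc.

```bash
echo '{"offsets":[[0.012,0,-0.006,0,0,0],[0.02,0,-0.006,0,0,0],[0.026,0,-0.006,0,0,0],[0.032,0,-0.006,0,0,0],[0.038,0,-0.0055,0,0,0],[0.044,0,-0.0045,0,0,0],[0.05,0,-0.003,0,0,0],[0.055,0,-0.001,0,0,0]]}' | python3 nudge.py
echo '{"offsets":[[0.004,0,0.0025,0,0,0],[0.008,0,0.006,0,0,0],[0.012,0,0.010,0,0,0],[0.015,0,0.014,0,0,0],[0.018,0,0.0185,0,0,0],[0.0205,0,0.023,0,0,0],[0.0225,0,0.0275,0,0,0],[0.0225,0,0.0275,0,0,0]]}' | python3 nudge.py
python3 - <<'E'
from h import *
c=shot('scene','s7')
cv2.imwrite('pics/H.png',cv2.resize(c['image'][170:270,290:420,::-1],None,fx=5,fy=5,interpolation=2))
E
```

```text
clock: 8.95
tcp_pos: [0.5218, -0.2562, 0.0838]
orientation: [-0.0, -0.195, 0.981, 0.0]
wrist_force: [0.6, 0.2, 0.2]
finger_gap: 0.0
grip_force: 0.2
clock: 9.95
tcp_pos: [0.5011, -0.2646, 0.0561]
orientation: [-0.0, -0.195, 0.981, 0.0]
wrist_force: [-0.2, -0.1, -0.3]
finger_gap: 0.0002
grip_force: 0.0
```

View pics/H.png

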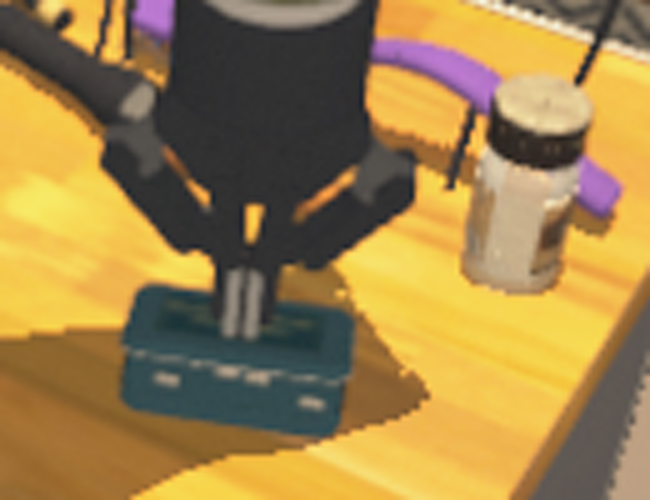

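The lid is most of the way down, with the fingertips on its outer face at (243,335). The base hasn't shifted. Continue down.

```bash
echo '{"offsets":[[0.002,0,0.003,0,0,0],[0.004,0,0.006,0,0,0],[0.005,0,0.009,0,0,0],[0.006,0,0.0115,0,0,0],[0.006,0,0.0115,0,0,0]]}' | python3 nudge.py | egrep 'tcp|wrist'
echo '{"offsets":[[0,0,0.001,0,0,0],[0,0,0.002,0,0,0],[0,0,0.002,0,0,0]]}' | python3 nudge.py | egrep 'tcp|wrist'
```

```text
tcp_pos: [0.4956, -0.267, 0.0448]
wrist_force: [0.1, 0.2, 0.3]
tcp_pos: [0.4959, -0.2671, 0.0431]
wrist_force: [0.3, 0.0, -0.4]
```

```bash
for i in 1 2; do echo '{"offsets":[[0,0,0.0006,0,0,0],[0,0,0.0012,0,0,0],[0,0,0.0012,0,0,0]]}' | python3 nudge.py | egrep 'tcp|wrist'; done
```

```text
tcp_pos: [0.4959, -0.2671, 0.0419]
wrist_force: [0.0, 0.2, -0.0]
tcp_pos: [0.496, -0.2672, 0.0415]
wrist_force: [-1.3, 1.0, 6.6]
```

```bash
echo '{"offsets":[[0,0,0.0006,0,0,0],[0,0,0.0006,0,0,0]]}' | python3 nudge.py | egrep 'tcp|wrist'
echo '{"offsets":[[0,0,-0.01,0,0,0],[0,0,-0.05,0,0,0],[0,0,-0.10,0,0,0],[0.04,0,-0.14,0,0,0],[0.1,0,-0.14,0,0,0],[0.14,0,-0.14,0,0,0],[0.14,0,-0.14,0,0,0]]}' | python3 nudge.py
python3 - <<'E'
from h import *
a=shot('scene','s8')['image'];b=shot('top','t8')['image']
cv2.imwrite('pics/I.png',np.hstack([cv2.resize(a[130:270,195:420,::-1],(450,280),interpolation=2),cv2.resize(b[140:300,160:400,::-1],(340,280),interpolation=2)]))
E
```

```text
tcp_pos: [0.496, -0.2672, 0.0414]
wrist_force: [-3.0, 2.8, 9.4]
clock: 12.88
tcp_pos: [0.3646, -0.3215, 0.1807]
orientation: [-0.0, -0.193, 0.981, -0.0]
wrist_force: [0.1, 0.6, -0.6]
finger_gap: -0.0
grip_force: 0.0
```

View pics/I.png

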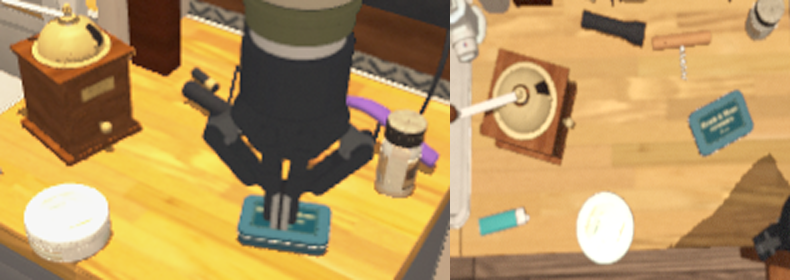

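The drawer is home, with the knob by the body at (568,122). The lid lies flat on the tin at (720,122), nothing else has moved, and the gripper is clear.

```bash
python3 -c "
from workcell import env
print(env.hand_in())"
```

```text
the job is handed in; nothing more can be done
None
```

The mill's drawer is pushed home and the tin's lid is pressed shut; both still stand in place, nothing else was moved, and I handed the job in at about 13 s (no verdict came back).

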